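Open the bolted double gate of a stock bay and draw out the tray of tins

TASK

Open the double gate of the stock bay and bring out the tray of tins: lift the red drop bolt, swing the bolted leaf wide open first, and only then swing the other leaf, whose edge it overlaps, wide open as well (both at about a right angle to the front or further). Then slide the blue tray along the deck, without lifting it, until all of it stands in front of the doorway between the open leaves, still on the deck with its two tins upright in it. Leave the gate open and the other stock where it stands.

Things in the scene. Friction and masses are not known exactly. Their poses are not given: they have to be found in the camera images.
- bay: open-topped stock bay on the table. Grey deck x +-190, y +-170 mm, 15 thick; white side and back walls (top z 165 mm) only on its rear half; inside 304 wide, 184 deep; two gate leaves fill the doorway at x = 0. Origin: underside of the deck, middle of the doorway; x points from the doorway into the bay (-x: out to the front), y to the left seen from the front, z up
- leaf_a (a joint): the bolted leaf (left, bay +y): wooden panel 146 mm wide, 146 high, 16 thick, top at z 165, upright hinge at bay (0, 152). 0 shut, grows as its free edge swings out to the front (bay -x), stop at 1.75 rad; stays where left (friction 0.05 N m). An aluminium strip on its front overlaps the other leaf's free edge by 16 mm, so the other leaf cannot open before it
- bolt (a joint): drop bolt on the front of the bolted leaf: 0 fully down, up to 0.030 m raised, starts at 0 to 4 mm; its foot sits 10 mm deep in a hole in the deck, so from about 12 mm up the leaf is free. Friction 3 N; it stays where it is left.
- bolt_grip (a point): on the axis of the bolt's red upright cylindrical grip (18 mm across, 42 long), 20 mm below its top; moves with bolt and leaf. Bolt down, leaf shut: at bay (-30, 25, 191) mm, the grip's foot 4 mm above the leaf's top edge; 127 mm along the leaf from the hinge, 30 mm before its middle plane. The bolt also serves as the leaf's pull
- leaf_a_hinge (a point): top of the bolted leaf's upright hinge axis, bay (0, 152, 165) mm
- leaf_b (a joint): the overlapped leaf (right, -y side), same panel, hinge at bay (0, -152 mm); 0 shut, grows as its free edge swings out to the front, stop at 1.75 rad, stays where it is left (about 0.05 N m of friction)
- leaf_b_pull (a point): on the overlapped leaf's black upright pull bar, 12 mm across, axis 45 mm before the leaf's middle plane (31 mm clear of its face), 15 mm below the bar's free round top end; its upper standoff lies 29 mm below this point. Leaf shut: at bay (-45, -55, 153) mm, 97 mm along the leaf from the hinge
- leaf_b_hinge (a point): top of the overlapped leaf's upright hinge axis, bay (0, -152, 165) mm
- tray: loose blue tray on the deck in the bay: 135 mm deep (x), 145 wide (y); front wall 8 thick, 62 high; other walls 4 thick, 42 high. Origin: centre of its underside; x towards its rear wall, z up. Behind the front wall an empty space 48 mm deep, then a low rib 24 high and the two tins. About 0.8 kg with tins. Starts at bay x 90 to 110, y 12 to 42 mm, nearly square to the bay
- tray_pull (a point): middle of the top edge of the tray's front wall (at tray x -63.5 mm, z 62 mm): the wall is pinched here from above, one finger on either side
- tin_1: steel tin with white label, 66 mm across, 90 high, standing in the tray's rear part on the +y side (tray x 28, y 34 mm); origin at the centre of its underside
- tin_2: like tin_1, on the -y side
- bay_tin: bystander: orange-labelled tin, 60 mm across, 75 high, standing in the bay beside the tray; origin at its underside
- jar: bystander: amber jar with red cap, 72 mm across, 110 high, beside the deck on the left
- carton: bystander: upright yellow carton 60 x 80 x 150 mm, beside the deck on the right
- soup_tin: bystander: green-labelled tin 66 mm across, 100 high, on the table close before the deck's front edge
- oil_bottle: bystander: green bottle 70 mm across, 190 high, on the table to the left
- bay_tin_2: bystander: red-labelled tin, same size, in front of or behind bay_tin
Mind the look-alikes: they are no part of the job. Leave any green or orange look-alike of the tray alone.

How it is judged:
By the outcome, as a careful person would: the job done as asked, in the order asked, and still so for the second after the job is handed in, with the robot touching nothing.
It also fails if it takes over 64 s, if anything falls off the work surface, if the arm or the gripper's body presses on something with over 40 N, if the wrist force passes 120 N, or if a joint passes its speed limit or range.

ROBOT

A 7-joint arm with a two-finger parallel gripper is mounted at the origin on the work surface. World frame = base frame: x ahead of the robot, y to its left, z up, the work surface at z = 0. Lengths are in mm, angles in rad, forces in N, time in s.
With the tool pointing down it reaches from about 350 to 775 mm from the base axis. Payload 3.1 kg.
Tool frame: the origin (TCP) lies between the finger pads; the fingertips stand 25 mm ahead of it and the grasp point (between the pads) lies 6 mm ahead of it; z points along the fingers, y is the direction in which the jaws open and shut (so a half turn about z gives the same grasp; the last joint's range is limited). The gripper opens to 85 mm and grips with 20 to 120 N. Pads are 22 mm wide; open, the fingers measure 114 mm over their backs; the gripper's body (76 mm by 85 mm) begins 54 mm behind the grasp point. The pads swing forward as they close: fully open they stand 13 mm farther back than shut.
Start: joints at [1.197, 0.311, 0.014, 1.512, -0.004, 1.319, -0.027], TCP at [179.193, -520.006, 256.304] pointing down, gripper open.
Joint ranges: [-2.7, 2.7], [-0.3, 1.91], [-1.27, 1.3], [0.12, 2.57], [-1.44, 4.58], [0.2, 2.03], [-3.05, 3.05]. Speed limits (rad/s): [2.79, 2.79, 3.14, 3.14, 3.14, 3.14, 3.14].

INTERFACE

Orientations are given as [roll, pitch, yaw] about the fixed x, y, z axes, in that order (R = Rz(yaw) Ry(pitch) Rx(roll)).
In Python, from plant import env gives the robot as it stands.
- The arm moves only by the shell command python3 -m crank 'ROWS' [OPENING] [FORCE]. ROWS is JSON, a list of rows, each an object with "slide": the shift along the tool's x, y, z in mm, a list of three; "twist": the turn, a rotation vector about the tool's x, y, z in degrees, a list of three. A call has 1 to 20 rows; each row shifts and turns the pose as measured when the row begins, along the tool's axes as they then stand; what a row does not reach is not made up. A row lasts 1/12 s, in which the tool goes at most 41.7 mm and 7.16 degrees, less where a joint would pass 70% of its speed; a pose out of reach is approached as far as the arm can. A call with a gripper value outside its range is refused whole. OPENING is the opening, from 0 (shut) to 1 (fully open), set as the call begins (- or left out, the last holds). The fingers move at their own pace and stop on an object; FORCE is the grip in N (left out, the last holds). Time passes only in rows, so rows that do not move let the fingers close. It gives the time, the measured TCP pose, the force and the opening at its end, in the units of the state.
- env.sense(): the state, without advancing time (a new reading comes with each control period).
- env.capture(name): name is "side" or "top" or "wrist"; returns a dict with "pixels" (384x512x3 uint8, red, green, blue), "fovy" (degrees; the focal length in pixels is half the picture's height over the tangent of half this angle, whatever the lens; pixels are square), "cx", "cy" (the principal point, pixels), "position" and "attitude" of the camera in the world. Camera axes: x right, y up, looking along -z (the intrinsics and any distortion apply to the point x, -y, -z); pixel columns grow to the right and rows downward; lengths in mm; the calibration is good to about 2 mm. A picture is of the moment at which its call begins. There is no depth.
- env.job_done(): hands the job in, once; it reports no verdict.
The state is a dict: "t": time; "q": joint angles; "qvel": joint speeds; "effort": joint torques, N m; "ee_pos": TCP position; "eef_rot": TCP orientation; "contact_force": force on the tool from outside, world axes, zero at the start; "wrist_torque": the same for the moment, N m; "grip_width": finger opening in mm.
Only numpy, scipy, OpenCV 4.12 (cv2) and the standard library are available. Lean on these libraries where they do the work, as an engineer would, in place of code of your own. Each camera call takes 0.05 s, during which the arm holds its last target.

## Working session

There is one attempt and no reset: what is moved stays moved. The work goes in short steps, Python scripts to look and compute and a shell command to move; the robot and the scene stay as the last step left them, time stands still between calls to the robot, and variables do not carry over. Pictures are saved under pics/ and viewed, and the job is handed in when it is done.

```bash
ls; mkdir -p pics; cat > h.py <<'E'
import numpy as np, cv2
from plant import env
from scipy.spatial.transform import Rotation as R
def snap(name,f):
    c=env.capture(name); cv2.imwrite('pics/'+f+'.png',c['pixels'][:,:,::-1])
    d={k:v for k,v in c.items()}
    np.save('pics/'+f+'.npy',d,allow_pickle=True); return d
def load(f): return np.load('pics/'+f+'.npy',allow_pickle=True).item()
E
python3 - <<'E'
from h import *
print(env.sense())
for n in('side','top','wrist'):
    d=snap(n,n+'0'); print(n,{k:v for k,v in d.items() if k!='pixels'})
E
```

```text
pics
{'t': 0.0, 'q': array([ 1.19727577,  0.31175743,  0.01401108,  1.51305422, -0.00437973,
        1.31919223, -0.02722   ]), 'qvel': array([-0.00141456,  0.00121297,  0.00107698,  0.00104375, -0.0007438 ,
       -0.00079753,  0.00092006]), 'effort': array([-4.30704006e-06, -3.79917490e+01,  1.45787420e-01, -2.30591083e+01,
        1.21560934e-02,  1.36649661e-02,  8.74414269e-06]), 'ee_pos': array([ 178.95129735, -519.36843494,  255.20476654]), 'eef_rot': array([-3.13921494e+00,  1.23048468e-04,  3.31864404e-01]), 'contact_force': array([ 0.6940588 , -0.02572143,  0.72359135]), 'wrist_torque': array([0.00256582, 0.02153433, 0.00084215]), 'grip_width': 85.47554041817207}
side {'fovy': 52.680631844198146, 'cx': 258.4669784182682, 'cy': 193.50435684691922, 'position': array([  99.29583338,  753.92944327, 1098.96458005]), 'attitude': array([ 6.89543874e-01,  1.64175668e-03, -2.58292435e+00])}
top {'fovy': 47.231603696947104, 'cx': 252.770752423311, 'cy': 188.37553374901583, 'position': array([ 419.88625553,   84.6671113 , 1335.74251788]), 'attitude': array([ 0.09690634, -0.00933106, -1.58278098])}
wrist {'fovy': 62.143379621296376, 'cx': 255.63851728299994, 'cy': 188.76393121211822, 'position': array([ 248.01858516, -494.8360636 ,  372.55466418]), 'attitude': array([-0.29319571,  0.00207126, -1.23943669])}
```

View pics/side0.png

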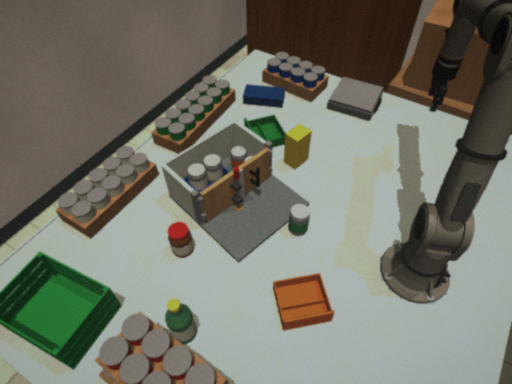

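View pics/top0.png

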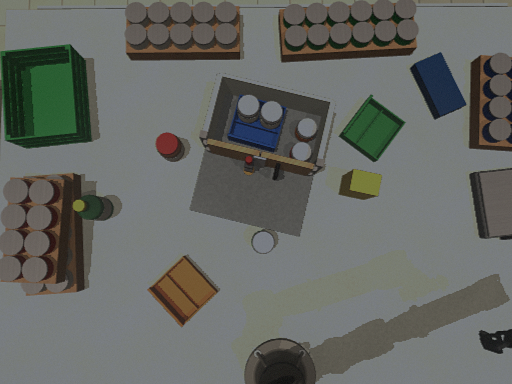

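```bash
python3 - <<'E'
from h import *
t=cv2.imread('pics/top0.png'); s=cv2.imread('pics/side0.png')
def br(a): return np.clip(a.astype(float)*1.6,0,255).astype('uint8')
cv2.imwrite('pics/tc.png',br(cv2.resize(t[65:245,180:345],None,fx=4.4,fy=3.3*4/3*1.0*1.0,interpolation=cv2.INTER_CUBIC))[:,:][:600] if 0 else br(cv2.resize(t[65:245,180:345],None,fx=3.3,fy=3.3,interpolation=cv2.INTER_CUBIC)))
cv2.imwrite('pics/sc.png',br(cv2.resize(s[115:260,155:320],None,fx=4,fy=4,interpolation=cv2.INTER_CUBIC)))
E
```

```text
(no output)
```

View pics/tc.png

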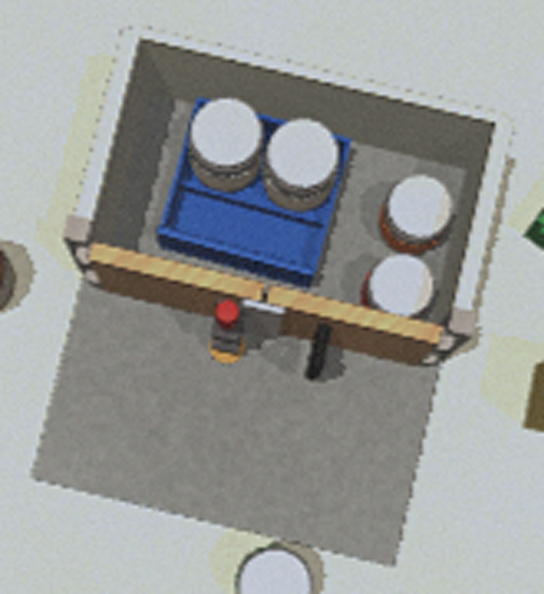

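View pics/sc.png

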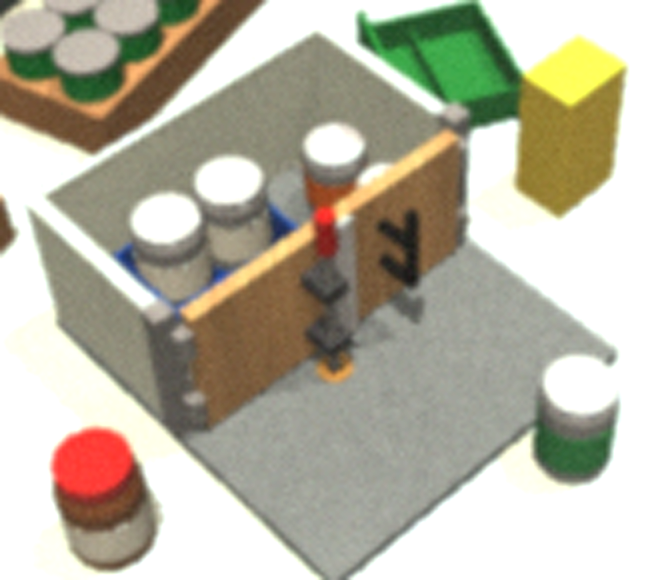

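```bash
cat >> h.py <<'E'
def ray(d,u,v):
    f=192/np.tan(np.radians(d['fovy']/2))
    r=np.array([(u-d['cx'])/f,-(v-d['cy'])/f,-1.]); return R.from_euler('xyz',d['attitude']).apply(r)
def onz(d,u,v,z):
    r=ray(d,u,v); return d['position']+r*(z-d['position'][2])/r[2]
def tri(l):
    A=np.zeros((3,3));b=np.zeros(3)
    for d,u,v in l:
        r=ray(d,u,v);r/=np.linalg.norm(r);P=np.eye(3)-np.outer(r,r);A+=P;b+=P@d['position']
    return np.linalg.solve(A,b)
def proj(d,p):
    f=192/np.tan(np.radians(d['fovy']/2))
    c=R.from_euler('xyz',d['attitude']).inv().apply(np.array(p)-d['position'])
    return d['cx']+f*c[0]/-c[2], d['cy']-f*c[1]/-c[2]
E
python3 - <<'E'
from h import *
t=load('top0');s=load('side0')
T=lambda x,y:(t,180+x/3.3,65+y/3.3); S=lambda x,y:(s,155+x/4,115+y/4)
print('deck L,R top',onz(*T(34,479),15),onz(*T(396,564),15))
print('deck L,R side',onz(*S(335,578),15),onz(*S(614,352),15))
print('walltop backL/R',onz(*T(128,32),165),onz(*T(510,125),165))
print('side backL/R',onz(*S(40,200),165),onz(*S(318,38),165))
print('leaf top hinge ends',onz(*T(92,250),165),onz(*T(440,335),165))
print('red top',tri([T(228,312),S(325,213)]),onz(*T(228,312),211))
print('pull top',tri([T(322,330),S(412,212)]),onz(*T(322,330),168))
print('leaf mid', onz(*T(265,293),165))
print('tray front corners z62', onz(*T(162,232),62),onz(*T(315,275),62))
print('tin tops z~?', onz(*T(227,130),109),onz(*T(302,150),109),tri([T(227,130),S(166,223)]),tri([T(302,150),S(230,186)]))
E
```

```text
deck L,R top [484.49846602 259.20402886  15.        ] [403.61222555 -68.85498449  15.        ]
deck L,R side [483.67905435 260.55971169  15.        ] [400.66170468 -59.93891487  15.        ]
walltop backL/R [848.17915434 161.92862495 165.        ] [ 766.0203839  -154.10371243  165.        ]
side backL/R [837.64619537 161.91435122 165.        ] [ 756.68409558 -129.39756266  165.        ]
leaf top hinge ends [664.2906787  192.24073744 165.        ] [590.94427556 -91.5553611  165.        ]
red top [604.40412195  81.30689292 207.74040184] [604.20925241  81.49282428 211.        ]
pull top [588.53500859  -1.39900278 145.66213265] [595.63603825   5.00128416 168.        ]
leaf mid [627.14802307  50.91986453 165.        ]
tray front corners z62 [701.49095271 139.20921188  62.        ] [661.16700906   3.14904542  62.        ]
tin tops z~? [780.40311512  80.28949477 109.        ] [762.07639665  15.55475584 109.        ] [783.48051148  79.34269694  92.81288522] [763.67564523  13.18962953  92.93541239]
```

```bash
cat >> h.py <<'E'
PSI=np.radians(-13.85); O=np.array([628.5,49.8,0]); B=R.from_euler('z',PSI)
def b2w(p): return O+B.apply(p)
def w2b(p): return B.inv().apply(np.array(p)-O)
E
python3 - <<'E'
from h import *
t=load('top0');s=load('side0')
np.set_printoptions(precision=1,suppress=True)
T=lambda x,y:(t,180+x/3.3,65+y/3.3); S=lambda x,y:(s,155+x/4,115+y/4)
for nm,p in dict(grip=(-30,25,191),griptop=(-30,25,211),pulltop=(-45,-55,168),hA=(0,152,165),hB=(0,-152,165),deckL=(-190,170,15),deckR=(-190,-170,15)).items():
    w=b2w(p);u=proj(t,w);v=proj(s,w);print(nm,w,'top crop',(u[0]-180)*3.3,(u[1]-65)*3.3,'side crop',(v[0]-155)*4,(v[1]-115)*4)
print('tray front corners z77 bay', w2b(onz(*T(160,232),77)),w2b(onz(*T(312,275),77)))
print('soup',w2b(onz(*T(275,578),100)),w2b(tri([T(275,578),S(578,385)])))
print('jar',w2b(onz(t,168,144.5,110)),w2b(tri([(t,168,144.5),S(93,462)])))
for n,u in dict(c1=(352,170.5),c2=(381,175),c3=(379,196),c4=(349.5,192)).items(): print(n,w2b(onz(t,*u,150)))
c=t['pixels'][150:215,330:400,::-1].astype(float)*1.6
cv2.imwrite('pics/cc.png',cv2.resize(np.clip(c,0,255).astype('uint8'),None,fx=8,fy=8,interpolation=cv2.INTER_CUBIC))
E
```

```text
grip [605.4  81.3 191. ] top crop 228.2574645984566 314.635397728238 side crop 324.53736647107405 226.8710613313143
griptop [605.4  81.3 211. ] top crop 228.28722244493838 310.5510269338153 side crop 323.3645248519557 209.57302589043888
pulltop [571.6   7.2 168. ] top crop 319.8467199734891 359.2603256481315 side crop 410.01707222385676 205.6460362793606
hA [664.9 197.4 165. ] top crop 85.72097890116221 249.34686192113784 side crop 179.53298428245387 312.6746260033559
hB [592.1 -97.8 165. ] top crop 447.57306903661936 333.50149944225234 side crop 454.30983195486715 124.3297406905217
deckL [484.7 260.3  15. ] top crop 32.75085547292476 478.7722473534153 side crop 334.06726325725936 577.1840653494751
deckR [403.3 -69.8  15. ] top crop 397.02000574298074 564.3012884451101 side crop 616.4131200258234 343.38474882322726
tray front corners z77 bay [ 46.  104.6  77. ] [ 39.3 -34.6  77. ]
soup [-226.2  -61.8  100. ] [-228.3  -63.8   88.8]
jar [-25.7 261.6 110. ] [-23.3 264.9  98.5]
c1 [  13.5 -253.1  150. ]
c2 [  19.6 -332.9  150. ]
c3 [ -38.  -339.1  150. ]
c4 [ -45.7 -258.7  150. ]
```

View pics/cc.png

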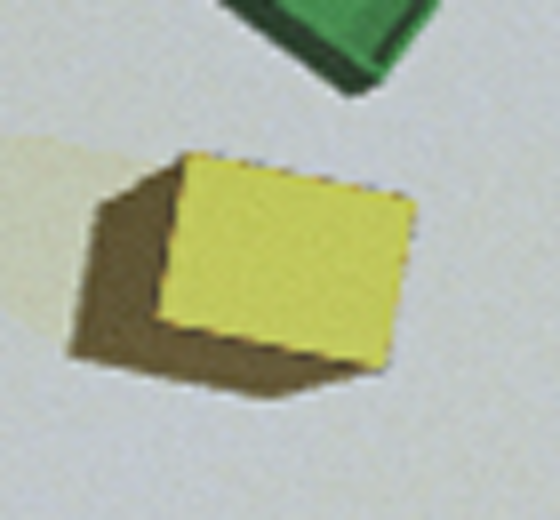

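Candidates in the top view: red bolt grip (249,160) versus the jar's red cap (168,145); blue tray (258,122) versus blue box (438,85), green trays (372,128) and (45,97), orange tray (183,290). The crop confirms the grip on the left leaf and the blue tray with two white tins inside the bay. Bay pose is origin (628.5, 49.8), yaw -13.85°, and the reprojections agree within about 2 mm except for the pull top, where the bar is seen end-on.

```bash
python3 -m crank '[{"slide":[0,0,-20],"twist":[0,0,0]},{"slide":[20,-14,-20],"twist":[0,0,0]},{"slide":[33,-24,-5],"twist":[0,0,0]},{"slide":[33,-24,0],"twist":[0,0,0]},{"slide":[33,-24,0],"twist":[0,0,0]},{"slide":[33,-24,0],"twist":[0,0,0]},{"slide":[33,-24,0],"twist":[0,0,0]},{"slide":[33,-24,0],"twist":[0,0,0]},{"slide":[33,-24,0],"twist":[0,0,0]},{"slide":[33,-24,0],"twist":[0,0,0]}]' 1 30
```

```text
t: 0.98
ee_pos: [378.5, -233.8, 297.3]
eef_rot: [-3.137, 0.008, 0.304]
contact_force: [0.3, -1.2, 0.7]
grip_width: 85.4
```

```bash
python3 -m crank '[{"slide":[32,-24,0],"twist":[0,0,0]},{"slide":[32,-24,0],"twist":[0,0,0]},{"slide":[32,-24,0],"twist":[0,0,0]},{"slide":[32,-24,0],"twist":[0,0,0]},{"slide":[32,-24,0],"twist":[0,0,0]},{"slide":[32,-24,0],"twist":[0,0,0]},{"slide":[32,-24,0],"twist":[0,0,0]},{"slide":[32,-24,0],"twist":[0,0,0]},{"slide":[20,-15,0],"twist":[0,0,0]},{"slide":[0,0,0],"twist":[0,0,-7]},{"slide":[0,0,0],"twist":[0,0,-7]},{"slide":[0,0,0],"twist":[0,0,-7]},{"slide":[0,0,0],"twist":[0,0,-7]},{"slide":[0,0,0],"twist":[0,0,-7]},{"slide":[0,0,0],"twist":[0,0,-7]},{"slide":[0,0,0],"twist":[0,0,-7]},{"slide":[0,0,0],"twist":[0,0,-7]},{"slide":[0,0,0],"twist":[0,0,-3]}]' 1 30
```

```text
t: 2.48
ee_pos: [585.5, 76.5, 286.5]
eef_rot: [-3.118, -0.004, 1.364]
contact_force: [0.2, 0.8, 0.5]
grip_width: 85.5
```

```bash
cat >> h.py <<'E'
def go(target,yawdeg=None):
    s=env.sense(); Rt=R.from_euler('xyz',s['eef_rot'])
    d=Rt.inv().apply(np.array(target)-s['ee_pos'])
    print('t %.2f'%s['t'],'pos',s['ee_pos'].round(1),'rpy',np.degrees(s['eef_rot']).round(1),'F',s['contact_force'].round(1),'w',round(s['grip_width'],1),'q7 %.2f'%s['q'][6])
    print('slide',d.round(1))
    if yawdeg is not None:
        print('twist',np.degrees((Rt.inv()*R.from_euler('xyz',[np.pi,0,np.radians(yawdeg)])).as_rotvec()).round(1))
E
python3 -c "
from h import *
d=snap('wrist','w1')
w=b2w((-30,25,199));go(w,76.15)
print(proj(d,b2w((-30,25,211))))"
```

```text
t 2.53 pos [585.5  76.5 286.4] rpy [-178.7   -0.2   78.1] F [-0.1  0.1 -0.4] w 85.5 q7 -0.58
slide [ 8.4 20.5 86.9]
twist [-1.3 -0.2  2. ]
(np.float64(288.4872356342246), np.float64(200.58856817539504))
```

View pics/w1.png

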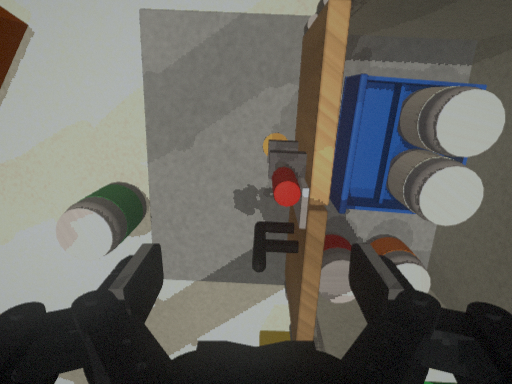

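The wrist view shows the red grip top at (288,193); my prediction was (288,200), so I'll shift about 2 mm towards bay +y.

```bash
python3 -m crank '[{"slide":[5,10,0],"twist":[-1.3,0,2]},{"slide":[5,10,0],"twist":[0,0,0]},{"slide":[1,2,10],"twist":[0,0,0]},{"slide":[0,0,20],"twist":[0,0,0]},{"slide":[0,0,20],"twist":[0,0,0]},{"slide":[0,0,10],"twist":[0,0,0]},{"slide":[0,0,0],"twist":[0,0,0]}]' 1 30; python3 -c "
from h import *
go(b2w((-30,27,199)),76.15)"
```

```text
t: 3.12
ee_pos: [608.8, 81.3, 220.3]
eef_rot: [-3.138, -0.002, 1.318]
contact_force: [-1.1, -0.2, 1.0]
grip_width: 85.2
t 3.12 pos [608.8  81.3 220.3] rpy [-1.798e+02 -1.000e-01  7.550e+01] F [-1.1 -0.2  1. ] w 85.2 q7 -0.66
slide [ 1.1 -3.3 21.3]
twist [-0.2 -0.1 -0.6]
```

```bash
python3 -m crank '[{"slide":[1,-3,10],"twist":[0,0,0]},{"slide":[0,0,11],"twist":[0,0,0]},{"slide":[0,0,0],"twist":[0,0,0]}]' 1 30;python3 -c "
from h import *
go(b2w((-30,27,199)),76.15)"; python3 -m crank '[{"slide":[0,0,0],"twist":[0,0,0]},{"slide":[0,0,0],"twist":[0,0,0]},{"slide":[0,0,0],"twist":[0,0,0]},{"slide":[0,0,0],"twist":[0,0,0]},{"slide":[0,0,0],"twist":[0,0,0]},{"slide":[0,0,0],"twist":[0,0,0]},{"slide":[0,0,0],"twist":[0,0,0]},{"slide":[0,0,0],"twist":[0,0,0]}]' 0 30;python3 -c "
from h import *
go(b2w((-30,27,199)),76.15)
snap('wrist','w2')"
```

```text
t: 3.37
ee_pos: [605.4, 82.3, 197.9]
eef_rot: [-3.136, -0.0, 1.316]
contact_force: [-0.8, -0.0, -1.1]
grip_width: 85.3
t 3.37 pos [605.4  82.3 197.9] rpy [-179.7   -0.    75.4] F [-0.8 -0.  -1.1] w 85.3 q7 -0.67
slide [ 1.   0.2 -1.1]
twist [-0.3 -0.  -0.7]
t: 4.03
ee_pos: [605.3, 82.8, 200.7]
eef_rot: [-3.137, -0.001, 1.316]
contact_force: [-1.1, -0.6, -1.6]
grip_width: 17.2
t 4.03 pos [605.3  82.8 200.7] rpy [-1.798e+02 -1.000e-01  7.540e+01] F [-1.1 -0.6 -1.6] w 17.2 q7 -0.67
slide [0.5 0.4 1.7]
twist [-0.2 -0.1 -0.8]
```

View pics/w2.png

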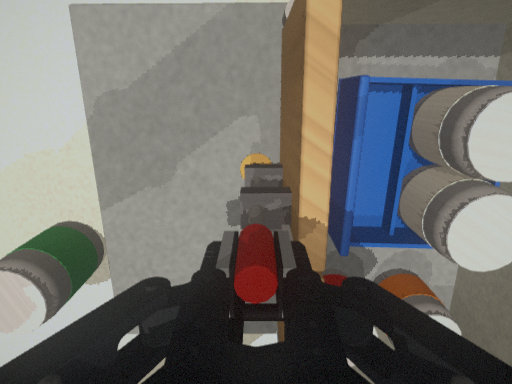

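The red grip is held between the pads at (257,265), width 17 mm. Lifting the bolt.

```bash
python3 -m crank '[{"slide":[0,0,-6],"twist":[0,0,0]},{"slide":[0,0,-6],"twist":[0,0,0]},{"slide":[0,0,-6],"twist":[0,0,0]},{"slide":[0,0,-6],"twist":[0,0,0]},{"slide":[0,0,0],"twist":[0,0,0]}]' 0 30; python3 -c "
from h import *
go(b2w((-30,25,199)),76.15)
snap('side','s2')
s=cv2.imread('pics/s2.png')[115:260,155:320]
cv2.imwrite('pics/s2c.png',np.clip(cv2.resize(s,None,fx=4,fy=4,interpolation=2).astype(float)*1.5,0,255))"
```

```text
t: 4.5
ee_pos: [605.4, 82.8, 225.3]
eef_rot: [-3.136, -0.001, 1.316]
contact_force: [-1.6, -0.1, 0.5]
grip_width: 17.3
t 4.50 pos [605.4  82.8 225.3] rpy [-1.797e+02 -1.000e-01  7.540e+01] F [-1.6 -0.1  0.5] w 17.3 q7 -0.66
slide [-1.5  0.5 26.2]
twist [-0.3 -0.1 -0.7][ WARN:0@1.458] global loadsave.cpp:1063 imwrite_ Unsupported depth image for selected encoder is fallbacked to CV_8U.
```

View pics/s2c.png

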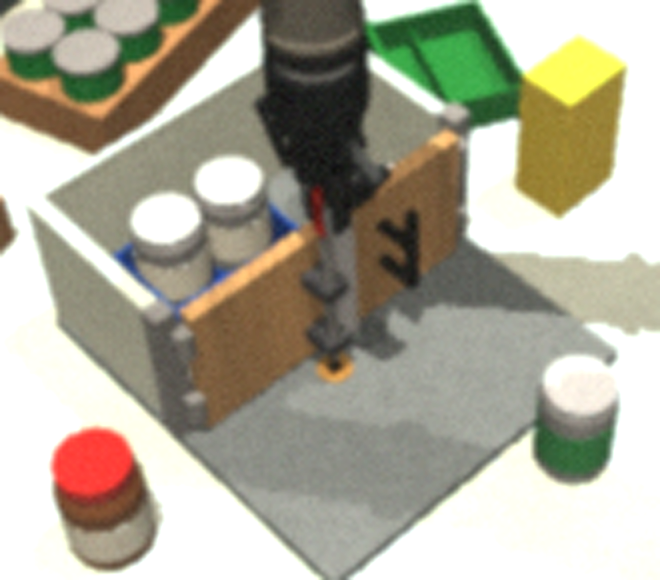

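```bash
cat >> h.py <<'E'
def leaf(side,th,rad,off,z=None,add=0):
    # target for point on leaf at angle th (deg)
    t=np.radians(th); d=np.array([-np.sin(t),-np.cos(t)]);n=np.array([-np.cos(t),np.sin(t)])
    p=np.array([0,152])+rad*d+off*n
    if side=='b': p[1]*=-1
    return b2w((p[0],p[1],z))
def angs():
    s=env.sense(); p=w2b(s['ee_pos']);
    a=np.degrees(np.arctan2(-(p[0]),152-p[1])); b=np.degrees(np.arctan2(-p[0],p[1]+152))
    print('A ang %.1f r %.1f (130.5) | B ang %.1f r %.1f (106.9)'%(a-np.degrees(np.arctan2(30,127)),np.hypot(p[0],152-p[1]),b-np.degrees(np.arctan2(45,97)),np.hypot(p[0],p[1]+152)))
    print('yaw rel',round(np.degrees(s['eef_rot'][2])-76.15,1))
E
python3 -m crank '[{"slide":[1,-5,0],"twist":[0,0,2]},{"slide":[3,-11,0],"twist":[0,0,5]},{"slide":[3,-11,0],"twist":[0,0,5]},{"slide":[3,-11,0],"twist":[0,0,5]}]' 0 30; python3 -c "
from h import *
angs(); go(b2w((-30,25,225)))"
```

```text
t: 4.88
ee_pos: [574.1, 105.1, 225.7]
eef_rot: [-3.136, -0.001, 1.007]
contact_force: [-0.7, 0.1, -3.3]
grip_width: 17.4
A ang 17.4 r 129.5 (130.5) | B ang -6.0 r 203.7 (106.9)
yaw rel -18.5
t 4.88 pos [574.1 105.1 225.7] rpy [-1.797e+02 -1.000e-01  5.770e+01] F [-0.7  0.1 -3.3] w 17.4 q7 -0.99
slide [-3.4 39.1  0.5]
```

Tracking is good; continuing.

```bash
python3 -m crank '[{"slide":[3,-11,0],"twist":[0,0,5]},{"slide":[3,-11,0],"twist":[0,0,5]},{"slide":[3,-11,0],"twist":[0,0,5]},{"slide":[3,-11,0],"twist":[0,0,5]},{"slide":[3,-11,0],"twist":[0,0,5]},{"slide":[3,-11,0],"twist":[0,0,5]},{"slide":[3,-11,0],"twist":[0,0,5]}]' 0 30; python3 -c "
from h import *
angs(); go(leaf('a',97,127,30,225),76.15-97)"
```

```text
t: 5.47
ee_pos: [535.0, 179.4, 226.1]
eef_rot: [-3.137, 0.001, 0.372]
contact_force: [1.2, 0.6, -4.2]
grip_width: 17.0
A ang 55.0 r 131.1 (130.5) | B ang 0.6 r 283.0 (106.9)
yaw rel -54.8
t 5.47 pos [535.  179.4 226.1] rpy [-179.7    0.    21.3] F [ 1.2  0.6 -4.2] w 17.0 q7 -1.72
slide [ 53.5 -77.    1.4]
twist [-0.2  0.1 42.2]
```

```bash
python3 -m crank '[{"slide":[3,-11,0],"twist":[0,0,5]},{"slide":[3,-11,0],"twist":[0,0,5]},{"slide":[3,-11,0],"twist":[0,0,5]},{"slide":[3,-11,0],"twist":[0,0,5]},{"slide":[3,-11,0],"twist":[0,0,5]},{"slide":[3,-11,0],"twist":[0,0,5]},{"slide":[3,-11,0],"twist":[0,0,5]},{"slide":[2,-8,0],"twist":[0,0,4]},{"slide":[0,0,0],"twist":[0,0,0]}]' 0 30; python3 -c "
from h import *
angs(); go(leaf('a',97,127,30,225),76.15-97)"
```

```text
t: 6.22
ee_pos: [553.2, 270.9, 226.3]
eef_rot: [-3.138, -0.003, -0.334]
contact_force: [1.4, -0.8, -0.5]
grip_width: 17.3
A ang 96.2 r 133.7 (130.5) | B ang -5.0 r 370.7 (106.9)
yaw rel -95.3
t 6.22 pos [553.2 270.9 226.3] rpy [-179.8   -0.2  -19.2] F [ 1.4 -0.8 -0.5] w 17.3 q7 -2.53
slide [ 3.6 -1.   1.4]
twist [-0.2 -0.2  1.7]
```

```bash
python3 -m crank '[{"slide":[0,0,0],"twist":[0,0,0]},{"slide":[0,0,0],"twist":[0,0,0]},{"slide":[0,0,0],"twist":[0,0,0]},{"slide":[0,0,-15],"twist":[0,0,0]},{"slide":[0,0,-25],"twist":[0,0,0]},{"slide":[0,0,-25],"twist":[0,0,0]}]' 0.7 30; python3 -c "
from h import *
w=b2w((-45,-55,300)); go(w,76.15-90)
d=snap('top','t3'); print(proj(d,b2w((-45,-55,168))))
a=d['pixels'][65:255,180:345,::-1]
cv2.imwrite('pics/t3c.png',np.clip(cv2.resize(a,None,fx=3.1,fy=3.1,interpolation=2).astype(float)*1.5,0,255).astype('uint8'))"
```

```text
t: 6.72
ee_pos: [549.1, 266.9, 288.9]
eef_rot: [3.136, 0.007, -0.329]
contact_force: [-0.3, 0.6, -0.6]
grip_width: 59.8
t 6.72 pos [549.1 266.9 288.9] rpy [179.7   0.4 -18.8] F [-0.3  0.6 -0.6] w 59.8 q7 -2.50
slide [105.1 238.6 -10.4]
twist [ 0.3  0.4 -5. ]
(np.float64(276.9232484768149), np.float64(173.86676534791866))
```

View pics/t3c.png

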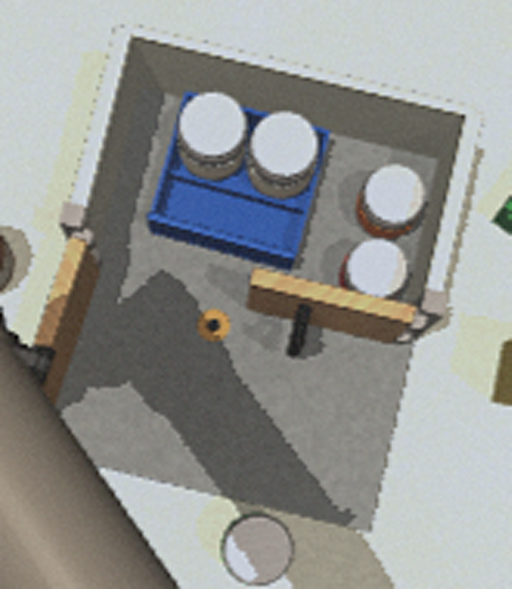

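Leaf A stands open at (65,320). The pull bar of leaf B runs (300,337) to (294,353), as predicted. Moving to it.

```bash
python3 -m crank '[{"slide":[15,33,0],"twist":[0,0,0]},{"slide":[15,34,0],"twist":[0,0,-1]},{"slide":[15,34,0],"twist":[0,0,-1]},{"slide":[15,34,0],"twist":[0,0,-1]},{"slide":[15,34,0],"twist":[0,0,-1]},{"slide":[15,34,0],"twist":[0,0,-1]},{"slide":[12,25,0],"twist":[0,0,0]},{"slide":[0,0,0],"twist":[0,0,0]}]' 1 30; python3 -c "
from h import *
go(b2w((-45,-55,159)),76.15-90)
d=snap('wrist','w4'); print(proj(d,b2w((-45,-55,168))))"
```

```text
t: 7.43
ee_pos: [584.5, 13.3, 301.6]
eef_rot: [-3.129, -0.013, -0.224]
contact_force: [1.8, -1.6, 0.1]
grip_width: 85.7
t 7.43 pos [584.5  13.3 301.6] rpy [-179.3   -0.7  -12.9] F [ 1.8 -1.6  0.1] w 85.7 q7 -1.94
slide [-13.   10.6 142.3]
twist [-0.7 -0.7  1. ]
(np.float64(269.15514842329515), np.float64(200.41674465367845))
```

View pics/w4.png

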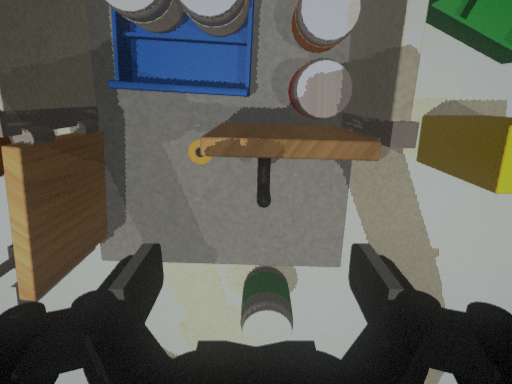

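Bar top seen at (264,201), predicted (269,200): about 4 mm towards bay +y, so I'll take half of that.

```bash
python3 -m crank '[{"slide":[-6,4,20],"twist":[-0.7,-0.7,1]},{"slide":[-6,4,30],"twist":[0,0,0]},{"slide":[0,0,30],"twist":[0,0,0]},{"slide":[0,0,20],"twist":[0,0,0]},{"slide":[0,0,0],"twist":[0,0,0]}]' 1 30; python3 -c "
from h import *
go(b2w((-45,-53,159)),76.15-90)
d=snap('wrist','w5'); print(proj(d,b2w((-45,-55,168))))"
```

```text
t: 7.9
ee_pos: [571.3, 15.9, 203.5]
eef_rot: [-3.131, -0.008, -0.237]
contact_force: [-1.3, 0.7, 0.1]
grip_width: 85.0
t 7.90 pos [571.3  15.9 203.5] rpy [-179.4   -0.5  -13.6] F [-1.3  0.7  0.1] w 85.0 q7 -1.97
slide [ 2.   6.9 44.4]
twist [-0.6 -0.5  0.3]
(np.float64(273.8740529042359), np.float64(233.86731911017702))
```

View pics/w5.png

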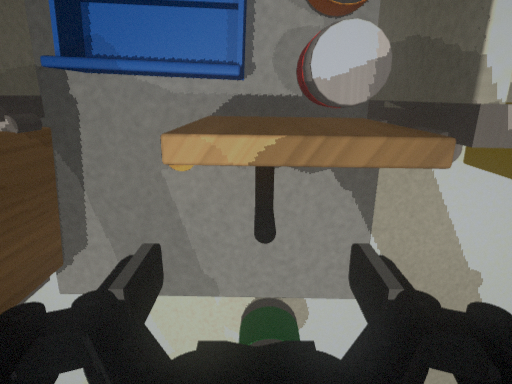

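```bash
python3 -m crank '[{"slide":[2,5,15],"twist":[-0.6,-0.5,0]},{"slide":[0,0,20],"twist":[0,0,0]},{"slide":[0,0,9],"twist":[0,0,0]},{"slide":[0,0,0],"twist":[0,0,0]}]' 1 30; python3 -c "
from h import *
go(b2w((-45,-51,159)),76.15-90)"
python3 -m crank '[{"slide":[0,0,0],"twist":[0,0,0]},{"slide":[0,0,0],"twist":[0,0,0]},{"slide":[0,0,0],"twist":[0,0,0]},{"slide":[0,0,0],"twist":[0,0,0]},{"slide":[0,0,0],"twist":[0,0,0]},{"slide":[0,0,0],"twist":[0,0,0]},{"slide":[0,0,0],"twist":[0,0,0]},{"slide":[0,0,0],"twist":[0,0,0]}]' 0 30
python3 -c "
from h import *
go(b2w((-45,-51,159)),76.15-90);angs()
d=snap('wrist','w6')"
```

```text
t: 8.28
ee_pos: [577.6, 14.1, 165.6]
eef_rot: [-3.137, -0.012, -0.232]
contact_force: [-0.5, 0.7, -0.9]
grip_width: 85.4
t 8.28 pos [577.6  14.1 165.6] rpy [-179.7   -0.7  -13.3] F [-0.5  0.7 -0.9] w 85.4 q7 -1.98
slide [-4.3  4.1  6.5]
twist [-0.3 -0.7  0.6]
t: 8.95
ee_pos: [579.2, 9.5, 170.6]
eef_rot: [3.14, -0.018, -0.234]
contact_force: [0.3, 0.9, -3.0]
grip_width: 10.8
t 8.95 pos [579.2   9.5 170.6] rpy [179.9  -1.  -13.4] F [ 0.3  0.9 -3. ] w 10.8 q7 -1.98
slide [-7.  -0.  11.4]
twist [ 0.1 -1.   0.4]
A ang -2.6 r 206.5 (130.5) | B ang -4.2 r 108.0 (106.9)
yaw rel -89.6
```

View pics/w6.png

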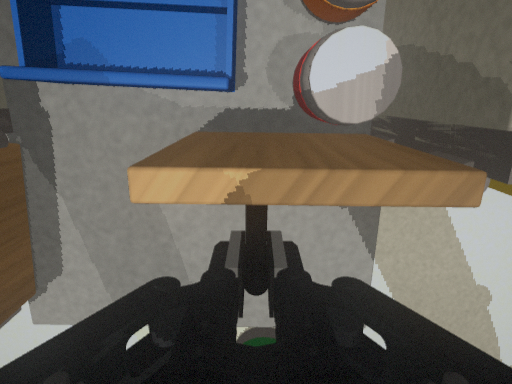

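Held, but high and about 6 mm off-centre; regrasping.

```bash
python3 -m crank '[{"slide":[0,0,0],"twist":[0,0,0]},{"slide":[0,0,0],"twist":[0,0,0]},{"slide":[-3,0,4],"twist":[0,-0.5,0]},{"slide":[-3,0,5],"twist":[0,-0.5,0]},{"slide":[0,0,0],"twist":[0,0,0]}]' 0.35 30; python3 -c "
from h import *
go(b2w((-45,-51,159)),76.15-90)"
python3 -m crank '[{"slide":[0,0,0],"twist":[0,0,0]},{"slide":[0,0,0],"twist":[0,0,0]},{"slide":[0,0,0],"twist":[0,0,0]},{"slide":[0,0,0],"twist":[0,0,0]},{"slide":[0,0,0],"twist":[0,0,0]}]' 0 30
python3 -c "
from h import *
go(b2w((-45,-51,159)),76.15-90);angs()"
```

```text
t: 9.42
ee_pos: [574.1, 12.4, 161.6]
eef_rot: [-3.141, -0.002, -0.232]
contact_force: [-0.0, -0.0, -0.4]
grip_width: 29.8
t 9.42 pos [574.1  12.4 161.6] rpy [-1.80e+02 -1.00e-01 -1.33e+01] F [-0.  -0.  -0.4] w 29.8 q7 -1.98
slide [-1.1  1.6  2.6]
twist [-0.  -0.1  0.6]
t: 9.83
ee_pos: [573.6, 10.9, 161.3]
eef_rot: [3.14, -0.001, -0.233]
contact_force: [-0.4, -0.8, -0.7]
grip_width: 10.9
t 9.83 pos [573.6  10.9 161.3] rpy [179.9  -0.  -13.4] F [-0.4 -0.8 -0.7] w 10.9 q7 -1.98
slide [-1.   0.1  2.3]
twist [ 0.1 -0.   0.5]
A ang -1.1 r 207.6 (130.5) | B ang -1.4 r 110.3 (106.9)
yaw rel -89.5
```

```bash
python3 -m crank '[{"slide":[-4,2,0],"twist":[0,0,-2]},{"slide":[-8.3,4.3,0],"twist":[0,0,-5]},{"slide":[-8.3,4.3,0],"twist":[0,0,-5]},{"slide":[-8.3,4.3,0],"twist":[0,0,-5]},{"slide":[-8.3,4.3,0],"twist":[0,0,-5]}]' 0 30; python3 -c "
from h import *
angs();go(leaf('b',97,97,45,161),76.15-90+97)"
```

```text
t: 10.25
ee_pos: [536.5, -2.8, 161.3]
eef_rot: [-3.141, -0.005, 0.168]
contact_force: [-0.2, -0.1, -0.1]
grip_width: 10.5
A ang 5.5 r 237.8 (130.5) | B ang 19.3 r 110.1 (106.9)
yaw rel -66.5
t 10.25 pos [536.5  -2.8 161.3] rpy [-180.    -0.3    9.6] F [-0.2 -0.1 -0.1] w 10.5 q7 -1.57
slide [-6.690e+01  1.186e+02 -1.000e-01]
twist [  0.2  -0.2 -73.5]
```

```bash
python3 -m crank '[{"slide":[-8.3,4.3,0],"twist":[0,0,-5]},{"slide":[-8.3,4.3,0],"twist":[0,0,-5]},{"slide":[-8.3,4.3,0],"twist":[0,0,-5]},{"slide":[-8.3,4.3,0],"twist":[0,0,-5]},{"slide":[-8.3,4.3,0],"twist":[0,0,-5]},{"slide":[-8.3,4.3,0],"twist":[0,0,-5]},{"slide":[-8.3,4.3,0],"twist":[0,0,-5]}]' 0 30; python3 -c "
from h import *
angs();go(leaf('b',97,97,45,161),76.15-90+97)"
```

```text
t: 10.83
ee_pos: [493.1, -53.4, 161.3]
eef_rot: [-3.14, -0.003, 0.81]
contact_force: [-0.1, -0.6, -0.9]
grip_width: 11.0
A ang 7.3 r 304.0 (130.5) | B ang 54.8 r 108.5 (106.9)
yaw rel -29.7
t 10.83 pos [493.1 -53.4 161.3] rpy [-179.9   -0.2   46.4] F [-0.1 -0.6 -0.9] w 11.0 q7 -0.85
slide [-58.   51.5  -0. ]
twist [ -0.   -0.2 -36.7]
```

```bash
python3 -m crank '[{"slide":[-8.3,4.3,0],"twist":[0,0,-5]},{"slide":[-8.3,4.3,0],"twist":[0,0,-5]},{"slide":[-8.3,4.3,0],"twist":[0,0,-4.5]},{"slide":[-8.3,4.3,0],"twist":[0,0,-4.5]},{"slide":[-8.3,4.3,0],"twist":[0,0,-4.5]},{"slide":[-8.3,4.3,0],"twist":[0,0,-4.5]},{"slide":[-8.3,4.3,0],"twist":[0,0,-4.5]},{"slide":[-6,3,0],"twist":[0,0,-4]},{"slide":[0,0,0],"twist":[0,0,0]}]' 0 30; python3 -c "
from h import *
angs();go(leaf('b',97,97,45,161),76.15-90+97)
d=snap('side','s7')
a=d['pixels'][100:270,150:340,::-1]
cv2.imwrite('pics/s7c.png',np.clip(cv2.resize(a,None,fx=3.5,fy=3.5,interpolation=2).astype(float)*1.5,0,255).astype('uint8'))"
```

```text
t: 11.58
ee_pos: [490.5, -126.8, 161.3]
eef_rot: [-3.139, -0.005, 1.479]
contact_force: [0.8, -1.0, -0.5]
grip_width: 10.6
A ang 1.1 r 368.1 (130.5) | B ang 94.9 r 105.7 (106.9)
yaw rel 8.6
t 11.58 pos [ 490.5 -126.8  161.3] rpy [-179.9   -0.3   84.7] F [ 0.8 -1.  -0.5] w 10.6 q7 -0.08
slide [-4.1  0.4  0.3]
twist [-0.1 -0.3  1.6]
```

View pics/s7c.png

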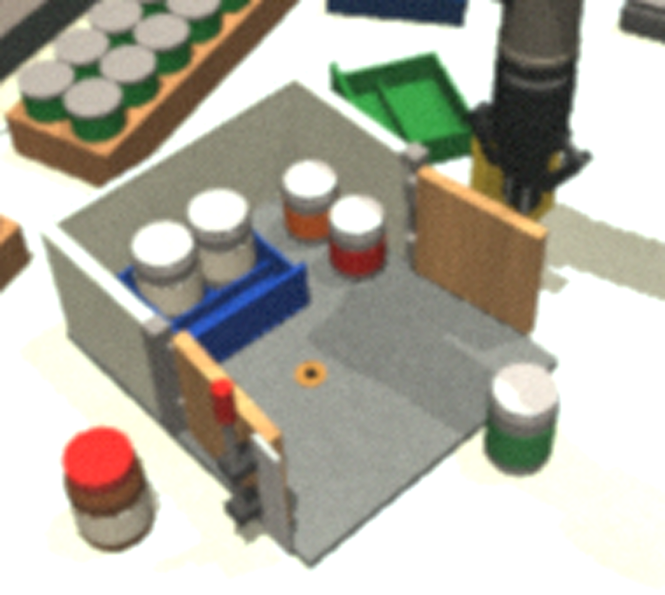

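Both leaves are open to about 95°. Releasing and going over to the tray.

```bash
python3 -m crank '[{"slide":[0,0,0],"twist":[0,0,0]},{"slide":[0,0,0],"twist":[0,0,0]},{"slide":[0,0,0],"twist":[0,0,0]},{"slide":[0,0,-20],"twist":[0,0,0]},{"slide":[0,0,-40],"twist":[0,0,0]},{"slide":[0,0,-40],"twist":[0,0,0]},{"slide":[0,0,0],"twist":[0,0,0]}]' 0.4 30; python3 -c "
from h import *
go(b2w((20,36,260)),74)"
```

```text
t: 12.22
ee_pos: [488.2, -121.5, 262.6]
eef_rot: [-3.131, -0.01, 1.477]
contact_force: [1.9, 0.4, 0.3]
grip_width: 34.4
t 12.22 pos [ 488.2 -121.5  262.6] rpy [-179.4   -0.6   84.6] F [1.9 0.4 0.3] w 34.4 q7 -0.03
slide [216.3 148.8   3.1]
twist [-0.7 -0.5 10.6]
```

```bash
python3 -m crank '[{"slide":[30,20,0],"twist":[0,0,2]},{"slide":[32,20,0],"twist":[0,0,2]},{"slide":[32,20,0],"twist":[0,0,2]},{"slide":[32,20,0],"twist":[0,0,2]},{"slide":[32,20,0],"twist":[0,0,2]},{"slide":[25,15,0],"twist":[0,0,1]},{"slide":[0,0,0],"twist":[0,0,0]}]' 1 30; python3 -c "
from h import *
go(b2w((46,36,100)),74)
d=snap('wrist','w8'); print(proj(d,b2w((46.5,35,77))))
d=snap('top','t8')
a=d['pixels'][65:255,180:345,::-1]
cv2.imwrite('pics/t8c.png',np.clip(cv2.resize(a,None,fx=3.1,fy=3.1,interpolation=2).astype(float)*1.5,0,255).astype('uint8'))"
```

```text
t: 12.8
ee_pos: [641.4, 40.9, 264.8]
eef_rot: [-3.137, -0.005, 1.26]
contact_force: [-0.6, 1.5, 1.1]
grip_width: 85.0
t 12.80 pos [641.4  40.9 264.8] rpy [-179.8   -0.3   72.2] F [-0.6  1.5  1.1] w 85.0 q7 -0.61
slide [ 42.8  29.2 164.8]
twist [-0.2 -0.3 -1.8]
(np.float64(288.0837963045106), np.float64(128.40116803730564))
```

View pics/w8.png

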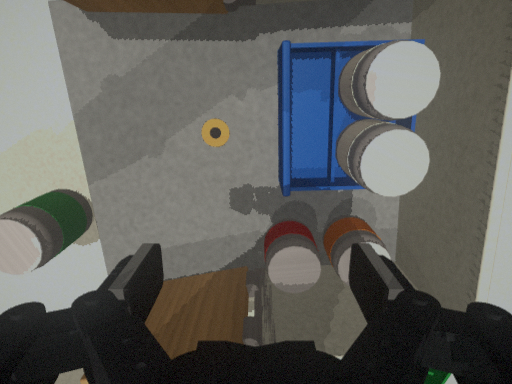

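View pics/t8c.png

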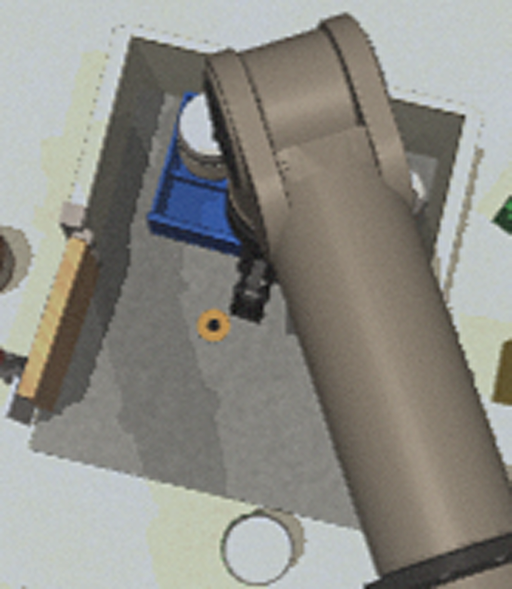

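```bash
python3 -c "
from h import *
d=load('w8'); a=onz(d,284.5,42,77);b=onz(d,287,193.5,77)
print(a,b,np.hypot(*(a-b)[:2]),'mid',(a+b)/2,w2b((a+b)/2)); v=(a-b); print('yaw',np.degrees(np.arctan2(v[1],v[0])))
m=(a+b)/2; go((m[0],m[1],100),np.degrees(np.arctan2(v[1],v[0])))
h=d['pixels'][30:210,270:350,::-1]
cv2.imwrite('pics/w8c.png',np.clip(cv2.resize(h,None,fx=3.3,fy=3.3,interpolation=2).astype(float)*1.5,0,255).astype('uint8'))
"
```

```text
[699.93784007 145.67984938  77.        ] [663.00727437  11.00056423  77.        ] 139.6509095273288 mid [681.47255722  78.34020681  77.        ] [44.60044116 40.39103702 77.        ]
yaw 74.66577563490749
t 12.90 pos [639.1  36.1 265.4] rpy [-179.7    0.    72. ] F [-1.1 -0.8 -0.5] w 85.3 q7 -0.61
slide [ 53.4  28.  165.2]
twist [-0.3  0.  -2.6]
```

View pics/w8c.png

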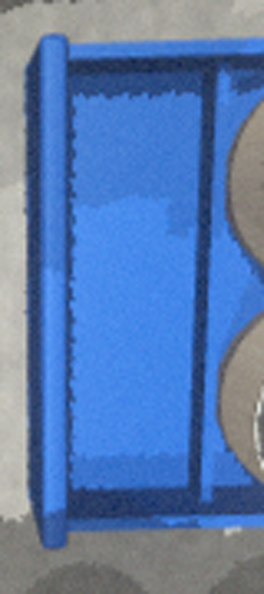

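```bash
python3 -c "
from h import *
d=load('w8'); a=onz(d,287.3,40.9,77);b=onz(d,286.4,195.5,77)
print(a,b,np.hypot(*(a-b)[:2]),'mid',(a+b)/2,w2b((a+b)/2)); v=(a-b); y=np.degrees(np.arctan2(v[1],v[0])); print('yaw',y)
m=(a+b)/2; go((m[0],m[1],120),y)
"
```

```text
[702.52715169 145.77625061  77.        ] [661.84388022   9.1611282   77.        ] 142.54409931008118 mid [682.18551596  77.46868941  77.        ] [45.50129573 39.71552699 77.        ]
yaw 73.41674281002031
t 12.90 pos [639.1  36.1 265.4] rpy [-179.7    0.    72. ] F [-1.1 -0.8 -0.5] w 85.3 q7 -0.61
slide [ 52.7  28.9 145.2]
twist [-0.3  0.  -1.4]
```

```bash
python3 -m crank '[{"slide":[18,10,20],"twist":[0,0,-1]},{"slide":[18,10,30],"twist":[0,0,-0.5]},{"slide":[16,9,30],"twist":[0,0,0]},{"slide":[0,0,20],"twist":[0,0,0]},{"slide":[0,0,0],"twist":[0,0,0]}]' 0.4 40; python3 -c "
from h import *
go((682.2,77.5,74),73.4)
d=snap('wrist','w9')"
```

```text
t: 13.32
ee_pos: [683.4, 68.0, 166.6]
eef_rot: [3.136, 0.008, 1.273]
contact_force: [-0.6, -0.5, -0.7]
grip_width: 34.3
t 13.32 pos [683.4  68.  166.6] rpy [179.7   0.5  72.9] F [-0.6 -0.5 -0.7] w 34.3 q7 -0.66
slide [ 9.4 -4.5 92.6]
twist [ 0.3  0.5 -0.5]
```

View pics/w9.png

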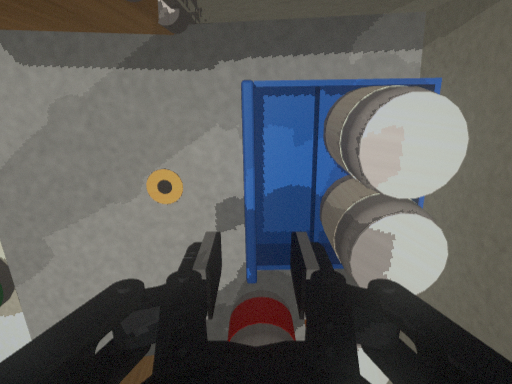

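```bash
python3 -c "
from h import *
d=load('w9'); a=onz(d,249.5,83,77);b=onz(d,251.5,280,77)
m=(a+b)/2; v=(a-b); y=np.degrees(np.arctan2(v[1],v[0])); print(np.hypot(*v[:2]),m,y)
go((m[0],m[1],74),73.4)
"
```

```text
139.13680980021343 [682.62887481  78.27087002  77.        ] 73.17923662785547
t 13.37 pos [684.1  68.3 168.7] rpy [179.6   0.4  72.9] F [ 0.2 -0.1 -0.8] w 34.1 q7 -0.66
slide [ 9.7 -5.  94.6]
twist [ 0.4  0.4 -0.5]
```

```bash
python3 -m crank '[{"slide":[5,-3,10],"twist":[0.4,0.4,-0.5]},{"slide":[4,-2,20],"twist":[0,0,0]},{"slide":[0,0,0],"twist":[0,0,0]}]' 0.4 40; python3 -c "
from h import *
go((682.4,78,74),73.4)"
```

```text
t: 13.62
ee_pos: [683.3, 74.8, 143.3]
eef_rot: [3.134, -0.002, 1.276]
contact_force: [-2.0, -0.5, -1.7]
grip_width: 33.7
t 13.62 pos [683.3  74.8 143.3] rpy [ 1.796e+02 -1.000e-01  7.310e+01] F [-2.  -0.5 -1.7] w 33.7 q7 -0.68
slide [ 2.6 -2.3 69.3]
twist [ 0.4 -0.1 -0.3]
```

```bash
python3 -m crank '[{"slide":[2,-2,20],"twist":[0,0,0]},{"slide":[0,0,20],"twist":[0,0,0]},{"slide":[0,0,15],"twist":[0,0,0]},{"slide":[0,0,10],"twist":[0,0,0]},{"slide":[0,0,0],"twist":[0,0,0]}]' 0.4 40; python3 -c "
from h import *
go((682.4,78,74),73.4)"
```

```text
t: 14.03
ee_pos: [687.6, 73.3, 88.3]
eef_rot: [3.118, -0.007, 1.27]
contact_force: [-0.5, 0.3, 1.0]
grip_width: 34.0
t 14.03 pos [687.6  73.3  88.3] rpy [178.6  -0.4  72.8] F [-0.5  0.3  1. ] w 34.0 q7 -0.70
slide [ 2.8 -6.7 14.2]
twist [ 1.4 -0.4 -0.6]
```

```bash
python3 -m crank '[{"slide":[2,-4,6],"twist":[1.4,-0.4,-0.6]},{"slide":[0,-3,7],"twist":[0,0,0]},{"slide":[0,0,0],"twist":[0,0,0]}]' 0.4 40; python3 -c "
from h import *
go((682.4,78,74),73.4)"
python3 -m crank '[{"slide":[0,0,0],"twist":[0,0,0]},{"slide":[0,0,0],"twist":[0,0,0]},{"slide":[0,0,0],"twist":[0,0,0]},{"slide":[0,0,0],"twist":[0,0,0]},{"slide":[0,0,0],"twist":[0,0,0]}]' 0 40
python3 -c "
from h import *
go((682.4,78,74),73.4)
d=snap('wrist','w10')"
```

```text
t: 14.28
ee_pos: [683.5, 76.6, 78.9]
eef_rot: [3.139, -0.002, 1.28]
contact_force: [-0.1, -0.3, -0.2]
grip_width: 34.0
t 14.28 pos [683.5  76.6  78.9] rpy [ 1.798e+02 -1.000e-01  7.330e+01] F [-0.1 -0.3 -0.2] w 34.0 q7 -0.70
slide [ 1.  -1.5  4.9]
twist [ 0.2 -0.1 -0.1]
t: 14.7
ee_pos: [683.7, 77.6, 80.2]
eef_rot: [3.138, -0.003, 1.281]
contact_force: [-1.0, 0.2, -1.1]
grip_width: 7.3
t 14.70 pos [683.7  77.6  80.2] rpy [179.8  -0.2  73.4] F [-1.   0.2 -1.1] w 7.3 q7 -0.70
slide [ 0.  -1.4  6.2]
twist [ 0.2 -0.2 -0. ]
```

View pics/w10.png

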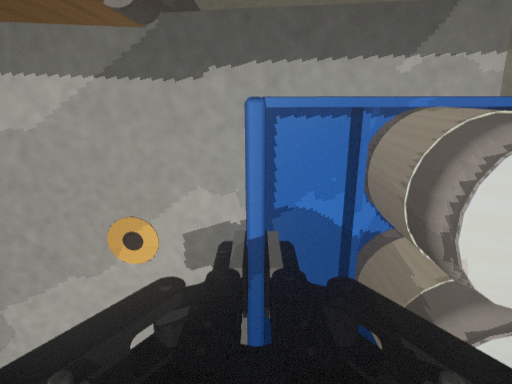

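Wall pinched at (256,250), width 7.3 mm. Starting the pull gently.

```bash
python3 -m crank '[{"slide":[0,-2,0],"twist":[0,0,0]},{"slide":[-0.5,-5,0],"twist":[0,0,0]},{"slide":[-0.7,-7,0],"twist":[0,0,0]},{"slide":[-0.7,-7,0],"twist":[0,0,0]}]' 0 50; python3 -c "
from h import *
go(b2w((-155,30,80)),74);print(w2b(env.sense()['ee_pos']))"
```

```text
t: 15.08
ee_pos: [666.2, 79.8, 80.1]
eef_rot: [3.129, -0.005, 1.277]
contact_force: [3.4, -0.7, -2.3]
grip_width: 6.8
t 15.08 pos [666.2  79.8  80.1] rpy [179.3  -0.3  73.2] F [ 3.4 -0.7 -2.3] w 6.8 q7 -0.72
slide [ -17.7 -183.7   -2.2]
twist [ 0.7 -0.3 -0.8]
[29.3958125  38.12830088 80.14691759]
```

```bash
python3 -m crank '[{"slide":[-0.8,-8,0],"twist":[0.3,0,0]},{"slide":[-0.8,-8,0],"twist":[0.3,0,0]},{"slide":[-0.8,-8,0],"twist":[0,0,0]},{"slide":[-0.8,-8,0],"twist":[0,0,0]},{"slide":[-0.8,-8,0],"twist":[0,0,0]},{"slide":[-0.8,-8,0],"twist":[0,0,0]}]' 0 50; python3 -c "
from h import *
go(b2w((-155,30,80)),74);print(w2b(env.sense()['ee_pos']))"
```

```text
t: 15.58
ee_pos: [613.6, 88.4, 80.1]
eef_rot: [3.139, -0.003, 1.277]
contact_force: [3.2, 0.5, -2.5]
grip_width: 6.6
t 15.58 pos [613.6  88.4  80.1] rpy [179.9  -0.2  73.2] F [ 3.2  0.5 -2.5] w 6.6 q7 -0.76
slide [ -10.8 -130.9   -0.2]
twist [ 0.1 -0.2 -0.8]
[-23.69775371  33.94827909  80.12416165]
```

```bash
python3 -m crank '[{"slide":[-0.6,-8,0],"twist":[0,0,0]},{"slide":[-0.6,-8,0],"twist":[0,0,0]},{"slide":[-0.6,-8,0],"twist":[0,0,0]},{"slide":[-0.6,-8,0],"twist":[0,0,0]},{"slide":[-0.6,-8,0],"twist":[0,0,0]},{"slide":[-0.6,-8,0],"twist":[0,0,0]},{"slide":[-0.6,-8,0],"twist":[0,0,0]},{"slide":[-0.6,-8,0],"twist":[0,0,0]}]' 0 50; python3 -c "
from h import *
go(b2w((-155,30,80)),74);print(w2b(env.sense()['ee_pos']))
d=snap('side','s11')
a=d['pixels'][100:270,150:340,::-1]
cv2.imwrite('pics/s11c.png',np.clip(cv2.resize(a,None,fx=3.5,fy=3.5,interpolation=2).astype(float)*1.5,0,255).astype('uint8'))"
```

```text
t: 16.25
ee_pos: [541.4, 102.9, 80.1]
eef_rot: [3.14, -0.0, 1.278]
contact_force: [2.6, -0.5, -3.8]
grip_width: 7.2
t 16.25 pos [541.4 102.9  80.1] rpy [179.9  -0.   73.2] F [ 2.6 -0.5 -3.8] w 7.2 q7 -0.82
slide [ -3.6 -57.7   0. ]
twist [ 0.1 -0.  -0.8]
[-97.22839116  30.68466823  80.10568923]
```

View pics/s11c.png

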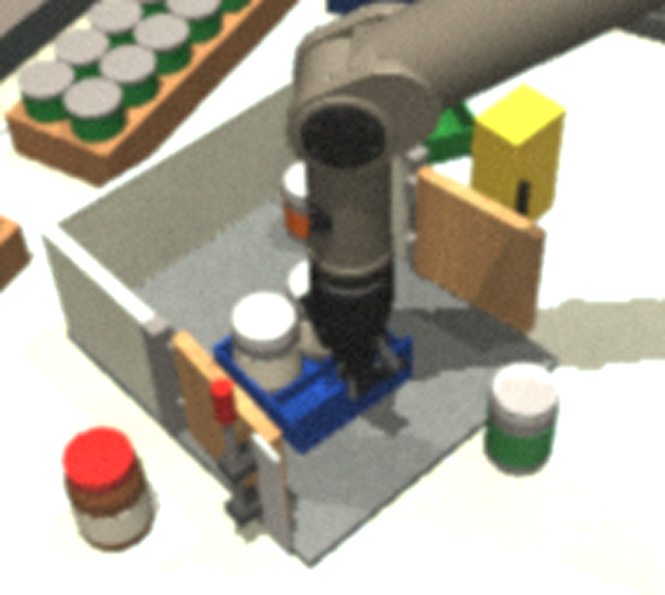

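Sliding nicely with the tins upright. Finishing the last 55 mm with a gentle stop.

```bash
python3 -m crank '[{"slide":[-0.4,-8,0],"twist":[0,0,0]},{"slide":[-0.4,-8,0],"twist":[0,0,0]},{"slide":[-0.4,-8,0],"twist":[0,0,0]},{"slide":[-0.4,-8,0],"twist":[0,0,0]},{"slide":[-0.3,-7,0],"twist":[0,0,0]},{"slide":[0,-5,0],"twist":[0,0,0]},{"slide":[0,-3,0],"twist":[0,0,0]},{"slide":[0,0,0],"twist":[0,0,0]}]' 0 50; python3 -c "
from h import *
go(b2w((-155,30,80)),74);print(w2b(env.sense()['ee_pos']))"
```

```text
t: 16.97
ee_pos: [488.3, 116.4, 80.3]
eef_rot: [-3.141, 0.001, 1.28]
contact_force: [1.3, -0.9, -2.8]
grip_width: 7.0
t 16.97 pos [488.3 116.4  80.3] rpy [-1.799e+02  1.000e-01  7.330e+01] F [ 1.3 -0.9 -2.8] w 7.0 q7 -0.86
slide [-1.3 -2.8  0.3]
twist [-0.1  0.1 -0.7]
[-152.09765713   31.14466749   80.31266882]
```

```bash
python3 -m crank '[{"slide":[0,0,0],"twist":[0,0,0]},{"slide":[0,0,0],"twist":[0,0,0]},{"slide":[0,0,0],"twist":[0,0,0]},{"slide":[0,0,0],"twist":[0,0,0]},{"slide":[0,0,-10],"twist":[0,0,0]},{"slide":[0,0,-20],"twist":[0,0,0]},{"slide":[0,0,-30],"twist":[0,0,0]},{"slide":[0,0,-40],"twist":[0,0,0]},{"slide":[0,0,-40],"twist":[0,0,0]},{"slide":[0,0,-40],"twist":[0,0,0]},{"slide":[0,0,-20],"twist":[0,0,0]}]' 0.35 40; python3 -m crank '[{"slide":[-20,-20,0],"twist":[0,0,0]},{"slide":[-38,-8,0],"twist":[0,0,0]},{"slide":[-38,-8,0],"twist":[0,0,0]},{"slide":[-38,-8,0],"twist":[0,0,0]},{"slide":[-38,-8,0],"twist":[0,0,0]},{"slide":[-38,-8,0],"twist":[0,0,0]},{"slide":[-38,0,0],"twist":[0,0,0]},{"slide":[-38,0,0],"twist":[0,0,0]},{"slide":[-38,0,0],"twist":[0,0,0]},{"slide":[-20,0,0],"twist":[0,0,0]},{"slide":[0,0,0],"twist":[0,0,0]}]' 0.35 40
python3 -c "
from h import *
for n,r in (('top',(65,255,180,345)),('side',(100,270,150,340))):
    d=snap(n,n+'12'); a=d['pixels'][r[0]:r[1],r[2]:r[3],::-1]
    cv2.imwrite('pics/%s12c.png'%n,np.clip(cv2.resize(a,None,fx=3.1,fy=3.1,interpolation=2).astype(float)*1.5,0,255).astype('uint8'))"
```

```text
t: 17.88
ee_pos: [484.2, 117.0, 288.1]
eef_rot: [-3.125, 0.007, 1.284]
contact_force: [1.1, 1.3, 0.3]
grip_width: 29.6
t: 18.8
ee_pos: [330.0, -200.5, 305.3]
eef_rot: [3.127, -0.004, 1.301]
contact_force: [0.8, -0.6, -0.4]
grip_width: 29.7
```

View pics/top12c.png

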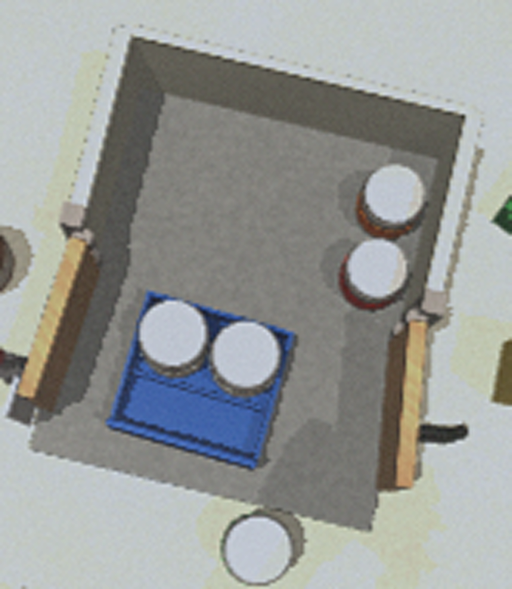

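View pics/side12c.png

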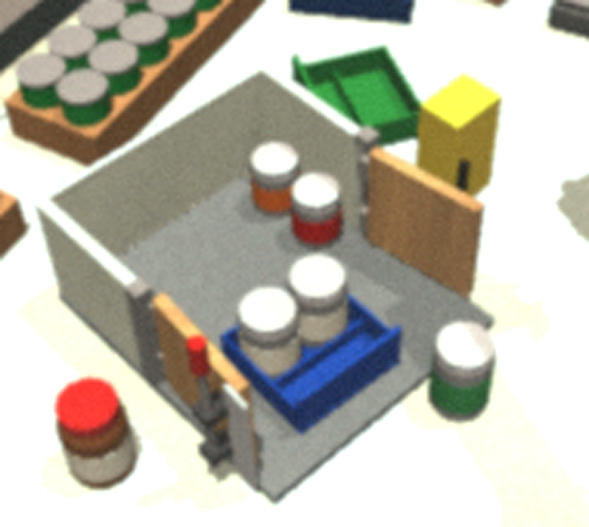

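```bash
python3 -c "
from h import *
t=load('top12');P=lambda x,y,z:w2b(onz(t,180+x/3.1,65+y/3.1,z)).round(1)
print('tray rear',P(148,293,57),P(297,337,57),'front',P(108,424,77),P(255,467,77))
for n,a,b in (('A',(77,238),(30,398)),('B',(417,320),(404,487))):
    v=P(*b,165)-P(*a,165); print(n,P(*a,165),P(*b,165),'angle',np.degrees(np.arctan2(-v[0],-v[1] if n=='A' else v[1])))"
```

```text
tray rear [-20.9  91.8  57. ] [-29.5 -55.4  57. ] front [-151.6   97.5   77. ] [-159.2  -44.    77. ]
A [ -3.9 154.2 165. ] [-149.2  160.3  165. ] angle 92.4039858119081
B [  -6.4 -150.3  165. ] [-150.4 -170.5  165. ] angle 97.98521934577357
```

Tray rear is 21 to 30 mm in front of the doorway, the leaves are at about 92–96° and 95–98°, and nothing is being touched. Handing in.

```bash
python3 -c "
from h import *
print(env.sense()['t']); print(env.job_done())"
```

```text
18.9
the job is handed in; nothing more can be done
None
```

The gate is open and the blue tray stands on the deck in front of the doorway. I handed the job in at 18.9 s, with the gripper well clear of everything.

I lifted the red bolt about 25 mm, swung the bolted leaf open, then the overlapped leaf. I then pinched the tray's front wall and slid it about 197 mm along the deck. The tool height stayed within 0.3 mm during the slide.

**Last checks (top and side pictures):**
- **Leaves:** the bolted leaf measured about 92° in the top picture, against 96° from the arm's own position. The overlapped leaf measured about 98°, against 95°. The two methods disagree by 3–4°, but both put each leaf past a right angle.
- **Tray:** its rear wall is 21 to 30 mm in front of the doorway and its front wall is about 30 mm inside the deck edge. It sits about 3° off square, clear of both leaves.
- **Tins and other stock:** both tins are upright in the tray. The other stock near the bay appears where it started; I checked this by eye, not by measurement.

**Mismatches on the way:**
- The wrist camera put things about 4 mm further towards bay +y than my bay estimate from the fixed cameras, and the grasps agreed with the wrist camera.
- The first grip on the overlapped leaf's pull was high and about 6 mm off-centre, so I regrasped it before pulling.

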